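# Unbolt the dough sheeter's guard and lift it off

## Task

Take the blue guard off the dough sheeter for cleaning: first undo all three red captive knobs anticlockwise, each right to its end stop, with the guard still shut. Then swing the guard up by its steel handle until it stands vertical on its hinge pins, lift it straight up off the pins and lay it gently flat, handle side up, in the middle of the empty plywood board. Leave everything else on the counter where it is and let go of the guard.

Things in the scene. Friction and masses are not known exactly. Their poses are not given: they have to be found in the camera images.
- knob_a_grip (a point): Red wing knob of a captive bolt on the left (robot-side end) deck of the sheeter: point on its vertical axis at grip height, 99 mm above the counter, 37 above the deck. Wing along this point's x axis: 40 mm long, 14 thick, from 17 mm below to 14 mm above this point. Below it a steel clamp finger turns with it, pointing along +x to 42 mm from the axis, 13 mm wide, its top 23 mm below this point; it holds the guard down.
- knob_a (a joint): Turn of the left-front knob in rad, growing anticlockwise seen from above: 0 = fully clamped, 1.5 = undone, at its end stop (finger clear of the guard). Starts somewhere between 0 and 0.6 and stays where it is left; stiff, 0.1 N m to turn.
- knob_b_grip (a point): Red wing knob of a captive bolt on the left (far end) deck of the sheeter: point on its vertical axis at grip height, 99 mm above the counter, 37 above the deck. Wing along this point's x axis: 40 mm long, 14 thick, from 17 mm below to 14 mm above this point. Below it a steel clamp finger turns with it, pointing along +x to 42 mm from the axis, 13 mm wide, its top 23 mm below this point; it holds the guard down.
- knob_b (a joint): Turn of the left-rear knob in rad, growing anticlockwise seen from above: 0 = fully clamped, 1.5 = undone, at its end stop (finger clear of the guard). Starts somewhere between 0 and 0.6 and stays where it is left; stiff, 0.1 N m to turn.
- knob_c_grip (a point): Red wing knob of a captive bolt on the right deck of the sheeter: point on its vertical axis at grip height, 99 mm above the counter, 37 above the deck. Wing along this point's x axis: 40 mm long, 14 thick, from 17 mm below to 14 mm above this point. Below it a steel clamp finger turns with it, pointing along +x to 42 mm from the axis, 13 mm wide, its top 23 mm below this point; it holds the guard down.
- knob_c (a joint): Turn of the right knob in rad, growing anticlockwise seen from above: 0 = fully clamped, 1.5 = undone, at its end stop (finger clear of the guard). Starts somewhere between 0 and 0.6 and stays where it is left; stiff, 0.1 N m to turn.
- guard: Blue guard over the sheeter's rollers: loose plate 160 x 160 x 6 mm, 0.35 kg, lying shut 62 mm above the counter, hung on two pins at its far edge. Origin: centre of the plate's underside; z out of its upper face (up when shut), x towards the hinge edge. To open, the handle edge swings up and over about the pins; it stays up only while held. Raised, its upper face looks away from the handle side.
- guard_handle (a point): Middle of the guard's handle: steel bar 14 mm thick, nearly round,, straight for 90 mm along the guard's y axis, on two bent arms 42 mm in front of the plate's near edge; at (-122, 0, 30) mm in the guard's frame. The bar can turn between gripping fingers, so the hand may keep pointing down while the guard swings. This point turns with the guard.
- guard_hinge (a point): Pin axis in the guard's two hinge hooks: (88, 0, 10) mm in the guard's frame. The hooks are U slots 12 mm wide at y = +-50 mm, open towards the guard's +x, ending at x = 100 mm; undersides flush with the plate's underside, upper faces 21 mm above it. With the guard vertical they open downward and it lifts straight up off the pins; 25 mm frees it.
- pins (a point): Middle between the sheeter's two fixed hinge pins (steel, 8 mm thick, level), 72 mm above the counter. x points from the handle side to the motor box, y along the pins, z up. The housing is 270 mm wide (y); the white motor box starts 37 mm beyond the pins and is 85 mm deep, 200 wide, 120 tall.
- sheeter: Low white dough sheeter fixed to the counter. Origin at the counter, under the middle of the guard plate; axes as for the pins, which lie at (88, 0, 72) mm. The knob axes lie at x, y = (-47, 112), (47, 112) and (0, -112) mm.
- board_top (a point): Centre of the top face of the empty plywood board on the counter, fixed, 240 x 200 mm, top face 12 mm above the counter, z up, x along its 240 mm length. It lies to the left or to the right of the sheeter.
- bread_tray: Fixed slatted wooden tray with flatbreads, 240 x 200 mm, 80 mm tall, on the side of the sheeter opposite to the board. Origin at the centre of its underside. Leave it alone.
- shaker: Glass shaker jar, 52 mm across, 85 mm tall, in front of the sheeter (robot side), to the left, a bystander to leave where it is. Origin at the centre of its underside.
- cup: Blue ceramic cup, 68 mm across, 75 mm tall, in front of the sheeter, to the right, a bystander to leave where it is. Origin at the centre of its underside.
- oil: Amber oil bottle, 60 mm across, 200 mm tall, beyond the sheeter's right rear corner, a bystander to leave where it is. Origin at the centre of its underside.
- flour_jar: White jar with wooden cap, 64 mm across, 150 mm tall, beyond the sheeter's left rear corner, a bystander to leave where it is. Origin at the centre of its underside.
- tin: Small steel tin, 52 mm across, 55 mm tall, on top of the sheeter's motor box, a bystander to leave where it is. Origin at the centre of its underside.
- pot: Small terracotta pot with a wooden cap, 48 mm across, 50 mm tall, on top of the sheeter's motor box, a bystander to leave where it is. Origin at the centre of its underside.

How it is judged:
By the outcome, as a careful person would: the job done as asked, in the order asked, and still so for the second after the job is handed in, with the robot touching nothing.
It also fails if it takes over 72 s, if anything falls off the work surface, if the arm or the gripper's body presses on something with over 40 N, if the wrist force passes 120 N, or if a joint passes its speed limit or range.

## Robot

A 6-joint arm with a two-finger parallel gripper is mounted at the origin on the work surface. World frame = base frame: x ahead of the robot, y to its left, z up, the work surface at z = 0. Lengths are in m, angles in rad, forces in N, time in s.
With the tool pointing down it reaches from about 0.35 to 0.775 m from the base axis. Payload 7.3 kg.
Tool frame: the origin (TCP) lies on the centre line of the jaws, within the pads' length; the fingertips stand 11 mm ahead of it and the grasp point (between the pads) lies 8 mm behind it; y points along the fingers, z is the direction in which the jaws open and shut, and the axes are right-handed (so a half turn about y gives the same grasp; the last joint's range is limited). The gripper opens to 92 mm and grips with 3 to 60 N. Pads are 19 mm wide; open, the fingers measure 130 mm over their backs; the gripper's body (75 mm by 190 mm) begins 47 mm behind the grasp point.
Start: joints at [-1.484, 0.342, 1.524, -0, 1.275, -0.146], TCP at [0.121, -0.511, 0.238] pointing down, gripper open.
Joint ranges: [-2.53, 2.53], [-0.77, 2.02], [0.04, 2.7], [-1, 4.14], [0.28, 2.66], [-3.11, 3.11]. Speed limits (rad/s): [2.57, 2.57, 3.14, 3.14, 3.14, 3.14].

## Interface

Orientations are given as [roll, pitch, yaw] about the fixed x, y, z axes, in that order (R = Rz(yaw) Ry(pitch) Rx(roll)).
In Python, from cell import robot, cams gives the robot as it stands.
- The arm moves only by the tool apply_moves, never from a script. Its argument "plan" is a list of rows, each a list of 7 numbers: the shift along the tool's x, y, z in m, then the turn, a rotation vector about the tool's x, y, z in degrees, then the gripper command: -1 is fully open, 1 is shut, values between are in proportion. A call has exactly 5 rows; each row is the pose to reach, as a shift and turn from the pose commanded when the call began, along the tool's axes at that moment; what a row does not reach only later rows make up. A row lasts 1/8 s, in which the tool goes at most 62.5 mm and 10.7 degrees, less where a joint would pass 70% of its speed; a pose out of reach is approached as far as the arm can. A call with a gripper value outside its range is refused whole. The fingers move at their own pace and stop on an object; "squeeze" is the grip in N (left out, the last holds). Time passes only in rows, so rows that repeat a pose let the fingers close, or fill a call up. It gives the time, the measured TCP pose, the force and the opening at its end, in the units of the state.
- robot.observe(): the state, without advancing time (a new reading comes with each control period).
- cams.read_camera(name): name is "scene" or "side" or "wrist"; returns the picture (480x640x3 uint8, blue, green, red); there is no depth.
- cams.calibration(name): a dict with "fx", "fy", "cx", "cy" (pixels), "extrinsics" (4x4, takes a point from world to camera coordinates); the wrist camera has in their place "T_tool_cam" (4x4, takes a point from camera to tool coordinates, whose origin is the TCP and whose axes are the tool frame's). Camera axes: x right, y up, looking along -z (the intrinsics and any distortion apply to the point x, -y, -z); pixel columns grow to the right and rows downward; lengths in m; the calibration is good to about 2 mm. A picture is of the moment at which its call begins: read the wrist's pose just before it. calibration takes no time and is no camera call.
- robot.hand_in(): hands the job in, once; it reports no verdict.
The state is a dict: "time": time; "qpos": joint angles; "qvel": joint speeds; "joint_efforts": joint torques, N m; "tool_pos": TCP position; "tool_rot": TCP orientation; "contact_force": force on the tool from outside, world axes, zero at the start; "torque": the same for the moment, N m; "opening": finger opening in m.
Only numpy, scipy, OpenCV 4.12 (cv2) and the standard library are available. Lean on these libraries where they do the work, as an engineer would, in place of code of your own. Each camera call takes 0.05 s, during which the arm holds its last target. There are 200 camera calls.

## Working session

There is one attempt and no reset: what is moved stays moved. The work goes in short steps, Python scripts to look and compute and a tool call to move; the robot and the scene stay as the last step left them, time stands still between calls to the robot, and variables do not carry over. Pictures are saved under pics/ and viewed, about 8 in all and at most 12, crops included, and the job is handed in when it is done.

Besides the shell and the picture viewer there is one more tool, called after "Request:" in YAML: its name, and indented under it one key for each argument. apply_moves: Moves the arm, as the interface text tells. Its arguments: {"type":"object","properties":{"plan":{"type":"array","items":{"type":"array","items":{"type":"number"}}},"squeeze":{"type":"number"}},"required":["plan"]}

```bash
mkdir -p pics; ls
python3 - <<'E'
from cell import robot,cams
import cv2,numpy as np
np.set_printoptions(precision=4,suppress=True)
s=robot.observe();print(s)
for n in("scene","side","wrist"):
    cv2.imwrite(f"pics/{n}0.png",cams.read_camera(n));print(n,cams.calibration(n))
E
```

```text
pics
{'time': 0.0, 'qpos': array([-1.484 ,  0.3427,  1.525 , -0.    ,  1.2754, -0.146 ]), 'qvel': array([-0.001 , -0.0017, -0.0005,  0.0008,  0.0014,  0.0007]), 'joint_efforts': array([  0.0004, -43.1241, -24.4216,   0.0719,   0.0561,  -0.0001]), 'tool_pos': array([ 0.1211, -0.5104,  0.237 ]), 'tool_rot': array([-1.5724,  0.0002, -2.9088]), 'contact_force': array([ 0.1974,  0.1426, -0.3269]), 'torque': array([ 0.0067, -0.001 , -0.01  ]), 'opening': 0.09177703185555869}
scene {'fx': 458.2301875956515, 'fy': 458.2301875956515, 'cx': 319.14214007724837, 'cy': 237.24289628092353, 'extrinsics': array([[ 0.1175,  0.9929, -0.0179, -0.0489],
       [-0.7718,  0.1027,  0.6275,  0.3965],
       [ 0.6249, -0.0599,  0.7784, -1.5157],
       [ 0.    ,  0.    ,  0.    ,  1.    ]])}
side {'fx': 468.6615932461857, 'fy': 468.6615932461857, 'cx': 315.5186844994359, 'cy': 239.29259638889712, 'extrinsics': array([[-0.9304, -0.3664, -0.0117,  0.5489],
       [ 0.2706, -0.7079,  0.6524, -0.2415],
       [-0.2473,  0.6038,  0.7578, -0.9787],
       [ 0.    ,  0.    ,  0.    ,  1.    ]])}
wrist {'fx': 428.2953338841424, 'fy': 428.2953338841424, 'cx': 323.2545327613939, 'cy': 239.58214588889606, 'T_tool_cam': array([[ 0.0003, -0.964 , -0.266 , -0.0721],
       [-0.0014,  0.266 , -0.964 , -0.1467],
       [ 1.    ,  0.0006, -0.0013,  0.0003],
       [ 0.    ,  0.    ,  0.    ,  1.    ]])}
```

View pics/scene0.png

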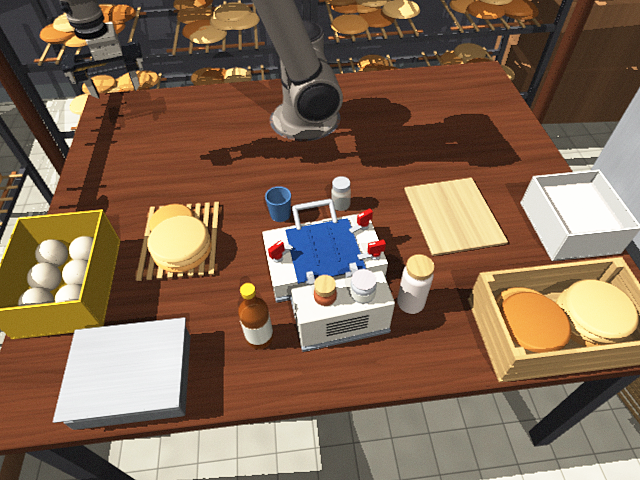

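View pics/side0.png

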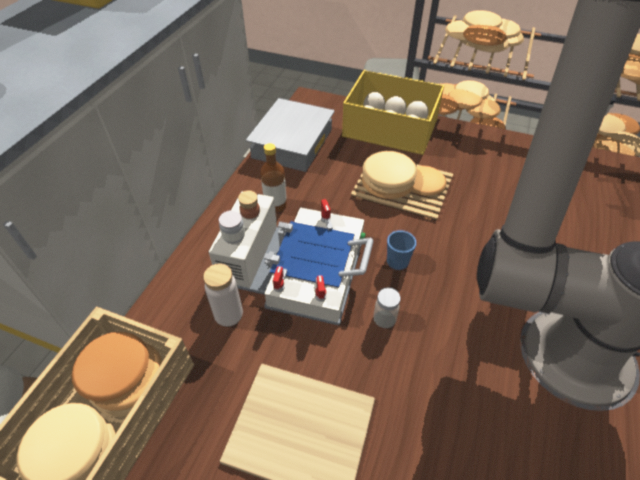

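```bash
cat > h.py <<'E'
from cell import robot,cams
import cv2,numpy as np
from scipy.spatial.transform import Rotation as R
np.set_printoptions(precision=4,suppress=True)
def cam(n,s=None):
    c=cams.calibration(n)
    if n=="wrist":
        T=np.eye(4);T[:3,:3]=R.from_euler('xyz',s['tool_rot']).as_matrix();T[:3,3]=s['tool_pos'];T=T@c['T_tool_cam']
    else: T=np.linalg.inv(c['extrinsics'])
    return c,T
def plane(n,px,z,s=None):
    c,T=cam(n,s);px=np.atleast_2d(px).astype(float)
    d=np.c_[(px[:,0]-c['cx'])/c['fx'],-(px[:,1]-c['cy'])/c['fy'],-np.ones(len(px))]@T[:3,:3].T
    o=T[:3,3];return o+d*((z-o[2])/d[:,2])[:,None]
def blobs(img,lo,hi,amin=60):
    hsv=cv2.cvtColor(img,cv2.COLOR_BGR2HSV);m=cv2.inRange(hsv,np.array(lo),np.array(hi))
    if lo[0]==0 and hi[0]<=8: m|=cv2.inRange(hsv,np.array([172,lo[1],lo[2]]),np.array([180,hi[1],hi[2]]))
    cs,_=cv2.findContours(m,cv2.RETR_EXTERNAL,cv2.CHAIN_APPROX_NONE)
    return [c[:,0,:] for c in sorted(cs,key=cv2.contourArea,reverse=True) if cv2.contourArea(c)>amin]
def cen(c): m=cv2.moments(c.reshape(-1,1,2));return np.array([m['m10']/m['m00'],m['m01']/m['m00']])
def rect(pts): r=cv2.minAreaRect(pts[:,:2].astype(np.float32)*1000);return r
# tool y = approach; down with jaw (z) direction at world yaw a
def down(a,tilt=0):
    z=np.array([np.cos(a),np.sin(a),0]);y=np.array([0,0,-1.]);return np.c_[np.cross(y,z),y,z]
def shift(p,Rm,s=None):
    s=s or robot.observe();R0=R.from_euler('xyz',s['tool_rot']).as_matrix()
    return np.r_[(R0.T@(np.array(p)-s['tool_pos'])),R.from_matrix(R0.T@Rm).as_rotvec(degrees=True)]
E
python3 - <<'E'
from h import *
for n in("scene","side"):
    im=cv2.imread(f"pics/{n}0.png")
    for c in blobs(im,(0,150,80),(6,255,255)): print(n,"red",cen(c),cv2.contourArea(c.reshape(-1,1,2)),plane(n,cen(c),.098)[0])
    for c in blobs(im,(105,150,60),(125,255,255),300)[:2]: print(n,"blue",cen(c),rect(plane(n,c,.068)),cv2.contourArea(c.reshape(-1,1,2)))
    for c in blobs(im,(12,60,150),(28,170,255),2500)[:6]: print(n,"board?",cen(c),rect(plane(n,c,.012)))
E
```

```text
scene red [376.7762 247.5267] 181.0 [0.6382 0.1081 0.098 ]
scene red [275.9642 250.6438] 167.5 [ 0.6169 -0.1213  0.098 ]
scene red [364.9762 217.2495] 161.0 [0.5439 0.098  0.098 ]
scene blue [323.2097 248.687 ] ((602.0120239257812, -9.608955383300781), (159.63241577148438, 157.797119140625), 6.145098686218262) 3124.5
scene board? [554.8933 309.4498] ((811.4243774414062, 510.62982177734375), (265.963134765625, 412.39910888671875), 0.1036606878042221)
scene board? [453.3943 215.4911] ((485.28277587890625, 350.4593200683594), (242.9672088623047, 203.3897705078125), 3.454432487487793)
scene board? [175.9912 237.958 ] ((472.2108154296875, -380.9736328125), (248.05209350585938, 167.9863739013672), 0.9383602142333984)
side red [325.0084 207.8622] 118.5 [ 0.6128 -0.1236  0.098 ]
side red [277.9111 279.465 ] 97.5 [0.6308 0.1107 0.098 ]
side red [320.3114 289.1813] 91.0 [0.5379 0.1016 0.098 ]
side blue [315.4069 252.9464] ((598.1470336914062, -7.2847747802734375), (152.7080841064453, 150.40513610839844), 5.855492115020752) 2563.5
side board? [298.4523 428.1097] ((482.76190185546875, 351.4444580078125), (240.82254028320312, 200.57005310058594), 3.7263734340667725)
side board? [ 88.0192 404.2058] ((902.9861450195312, 439.4757080078125), (227.7957305908203, 341.8004150390625), 0.035298485308885574)
```

Run:
```python
from h import *
print(shift((.6,0,.3),down(np.radians(6))))
```

```text
[ -0.5837  -0.0622  -0.3864   0.0455 -82.6619  -0.0563]
```

Request:
apply_moves:
  plan:
    - [-0.058,-0.062,-0.039,0,-9,0,-1]
    - [-0.117,-0.062,-0.077,0,-18,0,-1]
    - [-0.175,-0.062,-0.116,0,-27,0,-1]
    - [-0.234,-0.062,-0.154,0,-36,0,-1]
    - [-0.292,-0.062,-0.193,0,-42,0,-1]

```text
time: 0.78
tool_pos: [0.3243, -0.2942, 0.2993]
tool_rot: [-1.57, -0.0, -2.172]
contact_force: [0.7, -0.9, 0.2]
opening: 0.0919
```

Run:
```python
from h import *
print(robot.observe()['tool_pos'],shift((.6,0,.3),down(np.radians(6))))
```

```text
[ 0.3243 -0.2942  0.2993] [ -0.3986  -0.0007   0.0609  -0.0261 -40.4575   0.0174]
```

Request:
apply_moves:
  plan:
    - [-0.062,0,0.01,0,-10,0,-1]
    - [-0.124,0,0.02,0,-20,0,-1]
    - [-0.186,0,0.03,0,-30,0,-1]
    - [-0.247,0,0.04,0,-40,0,-1]
    - [-0.309,0,0.05,0,-40,0,-1]

```text
time: 1.4
tool_pos: [0.5409, -0.0687, 0.299]
tool_rot: [-1.571, -0.0, -1.476]
contact_force: [0.3, -0.9, -0.4]
opening: 0.0917
```

Run:
```python
from h import *
print(robot.observe()['tool_pos'],shift((.6,0,.3),down(np.radians(6))))
```

```text
[ 0.5409 -0.0687  0.299 ] [-0.0627 -0.001   0.0654  0.0097 -0.5419  0.017 ]
```

Request:
apply_moves:
  plan:
    - [-0.03,0,0.03,0,0,0,-1]
    - [-0.053,0,0.055,0,0,0,-1]
    - [-0.053,0,0.055,0,0,0,-1]
    - [-0.053,0,0.055,0,0,0,-1]
    - [-0.053,0,0.055,0,0,0,-1]

```text
time: 2.02
tool_pos: [0.589, -0.0135, 0.2993]
tool_rot: [-1.571, -0.0, -1.479]
contact_force: [-0.6, -1.1, 0.5]
opening: 0.0915
```

Run:
```python
from h import *
s=robot.observe();im=cams.read_camera("wrist");cv2.imwrite("pics/w1.png",im);print(s['tool_pos'],s['tool_rot'])
np.save("w1.npy",np.r_[s['tool_pos'],s['tool_rot']])
for c in blobs(im,(0,150,70),(6,255,255)):
    r=cv2.minAreaRect(c); print("red",cen(c),r,plane("wrist",cen(c),.110,s)[0])
    w=rect(plane("wrist",c,.112,s));print("   w",w)
for c in blobs(im,(105,150,60),(125,255,255),1500)[:2]: print("blue",rect(plane("wrist",c,.068,s)))
```

```text
[ 0.589  -0.0135  0.2993] [-1.5709 -0.0003 -1.479 ]
red [268.4628  59.5491] ((267.65771484375, 61.14080047607422), (58.107086181640625, 20.286148071289062), 70.82099914550781) [0.5395 0.0966 0.11  ]
   w ((539.323486328125, 94.94303131103516), (14.799598693847656, 38.99056625366211), 24.328447341918945)
red [399.1557  57.7002] ((399.0, 58.5), (57.0, 18.0), 90.0) [0.6342 0.1066 0.11  ]
   w ((633.7973022460938, 105.4333724975586), (12.8645658493042, 38.63630294799805), 7.632863998413086)
blue ((605.56884765625, -11.183856964111328), (146.3242645263672, 103.122802734375), 9.359808921813965)
```

View pics/w1.png

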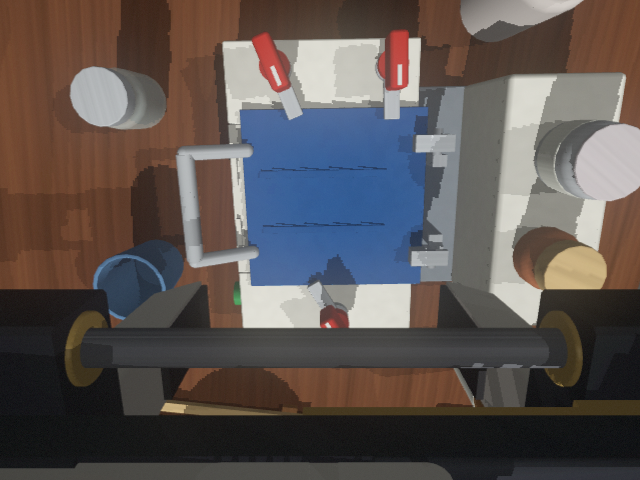

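Run:
```python
from h import *
v=np.load("w1.npy");s=dict(tool_pos=v[:3],tool_rot=v[3:])
print("tin",plane("wrist",(598,160),.175,s),"pot",plane("wrist",(571,271),.17,s),"shaker",plane("wrist",(100,97),.085,s),"cup",plane("wrist",(130,287),.075,s))
print("jar",plane("scene",(420,266),.150),plane("side",(218,275),.15))
print("c",plane("wrist",(334,317),.110,s))
print("ctip",plane("wrist",(314,291),.076,s),"handle",plane("wrist",[(189,155),(195,255)],.095,s))
print(shift((.5395,.0975,.16),down(np.radians(24.3))))
```

```text
tin [[0.7562 0.0497 0.175 ]] pot [[ 0.7606 -0.0255  0.17  ]] shaker [[0.4035 0.0594 0.085 ]] cup [[ 0.4183 -0.1069  0.075 ]]
jar [[0.7362 0.1753 0.15  ]] [[0.7284 0.1766 0.15  ]]
c [[ 0.6072 -0.1031  0.11  ]]
ctip [[ 0.5885 -0.0948  0.076 ]] handle [[ 0.4778  0.0211  0.095 ]
 [ 0.4836 -0.0633  0.095 ]]
[ -0.1152   0.1394  -0.0392  -0.0038 -19.0437   0.0194]
```

Request:
apply_moves:
  plan:
    - [-0.05,0.04,-0.017,0,-9.5,0,0]
    - [-0.1,0.08,-0.034,0,-19,0,0]
    - [-0.115,0.12,-0.039,0,-19,0,0]
    - [-0.115,0.139,-0.039,0,-19,0,0]
    - [-0.115,0.139,-0.039,0,-19,0,0]

```text
time: 2.7
tool_pos: [0.5391, 0.0979, 0.1592]
tool_rot: [-1.573, 0.001, -1.147]
contact_force: [0.6, -0.0, 0.5]
opening: 0.0477
```

Run:
```python
from h import *
s=robot.observe()
im=cams.read_camera("wrist");cv2.imwrite("pics/w2.png",im)
for c in blobs(im,(0,150,70),(6,255,255)):
    print("   w",rect(plane("wrist",c,.112,s)))
print(shift((.5395,.0975,.098),down(np.radians(24.3))))
```

```text
[-0.      0.0625 -0.0006  0.0068 -0.0083  0.0085]
```

View pics/w2.png

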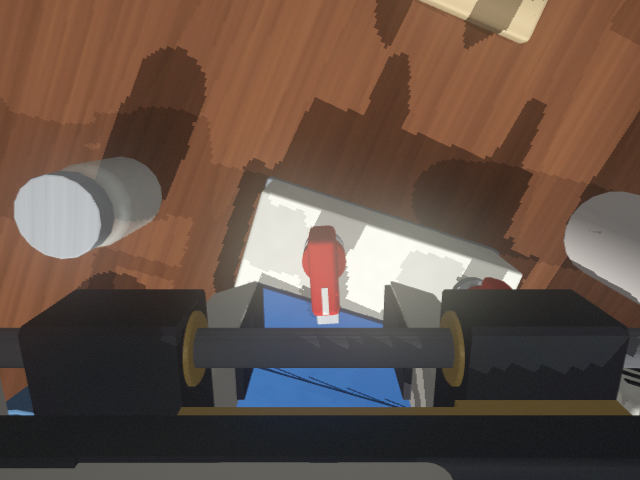

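Request:
apply_moves:
  plan:
    - [0,0.04,0,0,0,0,0]
    - [0,0.062,0,0,0,0,0]
    - [0,0.062,0,0,0,0,0.8]
    - [0,0.062,0,0,0,0,1]
    - [0,0.062,0,0,0,0,1]
  squeeze: 30

```text
time: 3.38
tool_pos: [0.541, 0.0982, 0.0997]
tool_rot: [-1.568, -0.001, -1.146]
contact_force: [1.0, -0.3, 0.7]
opening: 0.0205
```

Request:
apply_moves:
  plan:
    - [0,0,0,0,0,0,1]
    - [0,0,0,0,-10,0,1]
    - [0,0,0,0,-20,0,1]
    - [0,0,0,0,-30,0,1]
    - [0,0,0,0,-40,0,1]

```text
time: 4.0
tool_pos: [0.5386, 0.0971, 0.0993]
tool_rot: [-1.574, 0.002, -0.442]
contact_force: [-9.1, -6.9, 9.8]
opening: 0.0138
```

Request:
apply_moves:
  plan:
    - [0,0,0,0,-10,0,1]
    - [0,0,0,0,-20,0,1]
    - [0,0,0,0,-28,0,1]
    - [0,0,0,0,-32,0,1]
    - [0,0,0,0,-32,0,1]

```text
time: 4.62
tool_pos: [0.5389, 0.0966, 0.0992]
tool_rot: [-1.573, 0.002, 0.11]
contact_force: [-6.2, -8.2, 8.0]
opening: 0.0143
```

Run:
```python
from h import *
s=robot.observe();print(s['tool_pos'],np.degrees(s['tool_rot']),s['contact_force'],s['torque'],s['opening'])
```

```text
[0.5389 0.0966 0.0992] [-90.1219   0.1396   6.2972] [-6.2166 -8.2167  8.0062] [-1.2833  0.9831 -0.7136] 0.014346417885611614
```

Request:
apply_moves:
  plan:
    - [0,0,0,0,0,0,0]
    - [0,0,0,0,0,0,0]
    - [0,-0.03,0,0,0,0,0]
    - [0,-0.07,0,0,0,0,0]
    - [0,-0.095,0,0,10,0,0]

```text
time: 5.25
tool_pos: [0.5408, 0.0987, 0.1953]
tool_rot: [-1.57, -0.003, -0.067]
contact_force: [-0.4, -0.8, -0.7]
opening: 0.0456
```

Run:
```python
from h import *
s=robot.observe();print(np.degrees(s['tool_rot']))
im=cams.read_camera("wrist");cv2.imwrite("pics/w3.png",im)
for c in blobs(im,(0,150,70),(6,255,255)):
    print("   w",rect(plane("wrist",c,.112,s)))
print(shift((.634,.107,.190),down(np.radians(7.6))))
```

```text
[-89.9746  -0.1605  -3.8536]
   w ((628.9120483398438, 106.40629577636719), (39.621734619140625, 26.89303207397461), 86.16542053222656)
   w ((604.6685791015625, -96.82666778564453), (4.930722713470459, 14.954442977905273), 5.077079772949219)
[ 0.091   0.0089  0.0151 -0.345  78.0534  0.3144]
```

Request:
apply_moves:
  plan:
    - [0.03,0,0.005,0,10,0,0]
    - [0.06,0,0.01,0,20,0,0]
    - [0.091,0,0.015,0,30,0,0]
    - [0.091,0,0.015,0,40,0,0]
    - [0.091,0,0.015,0,50,0,0]

```text
time: 5.92
tool_pos: [0.632, 0.1078, 0.192]
tool_rot: [-1.571, 0.001, -0.94]
contact_force: [-0.1, 0.7, -0.1]
opening: 0.046
```

Run:
```python
from h import *
print(shift((.634,.107,.190),down(np.radians(7.6))))
```

```text
[ 0.0018  0.002   0.0011  0.043  28.5495 -0.0229]
```

Request:
apply_moves:
  plan:
    - [0.001,0,0.001,0,10,0,0]
    - [0.001,0,0.001,0,20,0,0]
    - [0.001,0.015,0.001,0,28,0,0]
    - [0.001,0.027,0.001,0,28,0,0]
    - [0.001,0.027,0.001,0,28,0,0]

```text
time: 6.55
tool_pos: [0.6325, 0.1074, 0.1645]
tool_rot: [-1.574, 0.0, -1.422]
contact_force: [0.3, 0.3, 0.2]
opening: 0.0453
```

Run:
```python
from h import *
s=robot.observe();print(np.degrees(s['tool_rot']))
im=cams.read_camera("wrist");cv2.imwrite("pics/w4.png",im)
for c in blobs(im,(0,150,70),(6,255,255)):
    print("   w",rect(plane("wrist",c,.112,s)))
print(shift((.634,.107,.104),down(np.radians(7.6))))
```

```text
[-90.1579   0.0145 -81.4544]
   w ((540.6802368164062, 95.95085906982422), (38.34082794189453, 11.481332778930664), 2.1257894039154053)
   w ((637.2900390625, 106.00402069091797), (5.363875389099121, 35.752925872802734), 10.363022804260254)
   w ((631.851806640625, 92.35128021240234), (3.533263921737671, 10.286579132080078), 8.414812088012695)
[ 0.0005  0.0615  0.001   0.0712  0.9059 -0.0036]
```

View pics/w4.png

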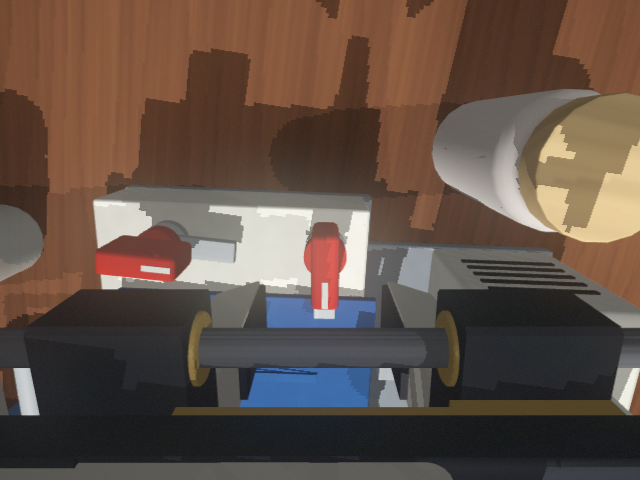

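Request:
apply_moves:
  plan:
    - [0,0.03,0,0,0,0,0]
    - [0,0.06,0.001,0,0,0,0]
    - [0,0.06,0.001,0,0,0,0.8]
    - [0,0.06,0.001,0,0,0,1]
    - [0,0.06,0.001,0,0,0,1]

```text
time: 7.22
tool_pos: [0.6352, 0.1075, 0.1079]
tool_rot: [-1.568, -0.0, -1.425]
contact_force: [-0.7, 0.9, 0.0]
opening: 0.021
```

Request:
apply_moves:
  plan:
    - [0,0,0,0,0,0,1]
    - [0,0,0,0,-10,0,1]
    - [0,0,0,0,-20,0,1]
    - [0,0,0,0,-30,0,1]
    - [0,0,0,0,-40,0,1]

```text
time: 7.85
tool_pos: [0.6329, 0.107, 0.1076]
tool_rot: [-1.573, 0.001, -0.721]
contact_force: [-7.4, -2.8, 6.4]
opening: 0.0138
```

Request:
apply_moves:
  plan:
    - [0,0,0,0,-10,0,1]
    - [0,0,0,0,-20,0,1]
    - [0,0,0,0,-30,0,1]
    - [0,0,0,0,-40,0,1]
    - [0,0,0,0,-47,0,1]

```text
time: 8.48
tool_pos: [0.6328, 0.1066, 0.1075]
tool_rot: [-1.572, 0.003, 0.097]
contact_force: [-7.0, -4.4, 7.1]
opening: 0.0142
```

Run:
```python
from h import *
s=robot.observe();print(s['tool_pos'],np.degrees(s['tool_rot']),s['contact_force'],s['torque'],s['opening'])
```

```text
[0.6328 0.1066 0.1075] [-90.0537   0.1566   5.5699] [-7.0024 -4.391   7.0966] [-0.4848  0.8514 -0.6657] 0.014181222613421248
```

Request:
apply_moves:
  plan:
    - [0,0,0,0,0,0,0]
    - [0,0,0,0,0,0,0]
    - [0,-0.03,0,0,0,0,0]
    - [0,-0.07,0,0,0,0,0]
    - [0,-0.095,0,0,10,0,0]

```text
time: 9.1
tool_pos: [0.635, 0.1076, 0.2035]
tool_rot: [-1.57, -0.003, -0.086]
contact_force: [-0.7, 0.3, 0.4]
opening: 0.0458
```

Run:
```python
from h import *
print(shift((.610,-.121,.200),down(np.radians(40))))
```

```text
[-0.0053  0.0033 -0.2299 -0.0931 45.0832  0.1558]
```

Request:
apply_moves:
  plan:
    - [0,0.003,-0.055,0,10,0,0]
    - [-0.005,0.003,-0.11,0,20,0,0]
    - [-0.005,0.003,-0.165,0,30,0,0]
    - [-0.005,0.003,-0.22,0,40,0,0]
    - [-0.005,0.003,-0.23,0,44,0,0]

```text
time: 9.72
tool_pos: [0.6103, -0.1251, 0.1982]
tool_rot: [-1.571, -0.001, -0.858]
contact_force: [0.6, 0.9, 0.3]
opening: 0.046
```

Request:
apply_moves:
  plan:
    - [0,0,0,0,0,0,0]
    - [0,0.02,0,0,0,0,0]
    - [0,0.035,0,0,0,0,0]
    - [0,0.035,0,0,0,0,0]
    - [0,0.035,0,0,0,0,0]

```text
time: 10.35
tool_pos: [0.6109, -0.121, 0.1636]
tool_rot: [-1.57, -0.001, -0.848]
contact_force: [0.5, 0.2, 0.1]
opening: 0.046
```

Run:
```python
from h import *
s=robot.observe();print(np.degrees(s['tool_rot']))
im=cams.read_camera("wrist");cv2.imwrite("pics/w5.png",im)
for c in blobs(im,(0,150,70),(6,255,255)):
    print("   w",rect(plane("wrist",c,.112,s)),cen(c))
print(shift((.610,-.121,.100),down(np.radians(40))))
```

```text
[-89.9817  -0.0379 -48.6062]
   w ((614.2782592773438, -127.51813507080078), (12.04758358001709, 25.332321166992188), 40.797786712646484) [319.309  286.7229]
[-0.0009  0.0639 -0.0006 -0.0358  1.3769  0.0656]
```

View pics/w5.png

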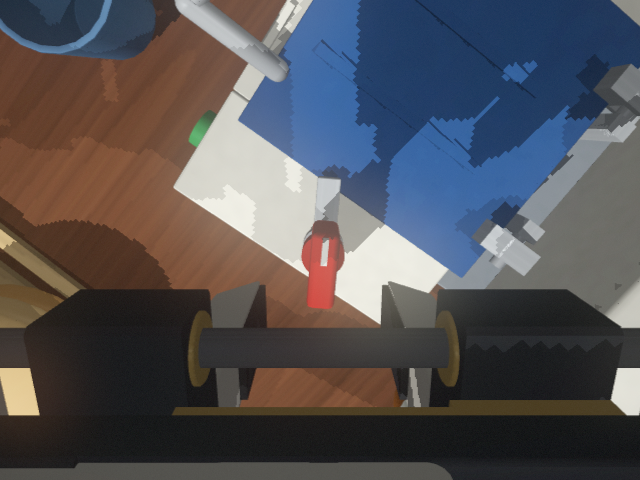

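Request:
apply_moves:
  plan:
    - [0,0.04,0,0,0,0,0]
    - [0,0.062,0,0,0,0,0]
    - [0,0.062,0,0,0,0,0.8]
    - [0,0.062,0,0,0,0,1]
    - [0,0.062,0,0,0,0,1]

```text
time: 11.02
tool_pos: [0.6114, -0.1217, 0.1027]
tool_rot: [-1.569, -0.002, -0.849]
contact_force: [-0.4, -0.1, 0.6]
opening: 0.0202
```

Request:
apply_moves:
  plan:
    - [0,0,0,0,0,0,1]
    - [0,0,0,0,-10,0,1]
    - [0,0,0,0,-20,0,1]
    - [0,0,0,0,-30,0,1]
    - [0,0,0,0,-40,0,1]

```text
time: 11.65
tool_pos: [0.6112, -0.1213, 0.1024]
tool_rot: [-1.571, -0.002, -0.146]
contact_force: [1.1, 0.8, 4.6]
opening: 0.0137
```

Request:
apply_moves:
  plan:
    - [0,0,0,0,-8,0,1]
    - [0,0,0,0,-14,0,1]
    - [0,0,0,0,-14,0,1]
    - [0,0,0,0,-14,0,1]
    - [0,0,0,0,-14,0,1]

```text
time: 12.28
tool_pos: [0.6113, -0.1212, 0.1024]
tool_rot: [-1.571, -0.002, 0.09]
contact_force: [0.1, 1.4, 6.2]
opening: 0.0142
```

Run:
```python
from h import *
s=robot.observe();print(s['tool_pos'],np.degrees(s['tool_rot']),s['contact_force'],s['torque'],s['opening'])
```

```text
[ 0.6113 -0.1212  0.1024] [-90.011   -0.1341   5.1557] [0.08   1.4245 6.1713] [ 0.5289 -0.121  -0.392 ] 0.014162928358148466
```

Request:
apply_moves:
  plan:
    - [0,0,0,0,0,0,0]
    - [0,0,0,0,0,0,0]
    - [0,-0.03,0,0,0,0,0]
    - [0,-0.07,0,0,0,0,0]
    - [0,-0.095,0,0,10,0,0]

```text
time: 12.9
tool_pos: [0.6109, -0.1217, 0.1979]
tool_rot: [-1.571, -0.002, -0.086]
contact_force: [-0.6, 1.0, -0.5]
opening: 0.0458
```

Run:
```python
from h import *
print(shift((.481,-.021,.240),down(np.radians(6))))
```

```text
[-0.138  -0.0424  0.0892 -0.027  79.0756  0.0998]
```

Request:
apply_moves:
  plan:
    - [-0.03,-0.042,0.02,0,10,0,0]
    - [-0.06,-0.042,0.04,0,20,0,0]
    - [-0.09,-0.042,0.06,0,30,0,0]
    - [-0.12,-0.042,0.08,0,40,0,0]
    - [-0.138,-0.042,0.089,0,50,0,0]

```text
time: 13.52
tool_pos: [0.4788, -0.0206, 0.2381]
tool_rot: [-1.571, 0.0, -0.96]
contact_force: [-0.2, -0.5, 0.5]
opening: 0.046
```

Request:
apply_moves:
  plan:
    - [0,0,0,0,10,0,0]
    - [0,0,0,0,20,0,0]
    - [0,0,0,0,28,0,0]
    - [0,0,0,0,28,0,0]
    - [0,0,0,0,28,0,0]

```text
time: 14.15
tool_pos: [0.4801, -0.0216, 0.238]
tool_rot: [-1.571, -0.0, -1.44]
contact_force: [0.6, 0.2, 0.4]
opening: 0.0456
```

Run:
```python
from h import *
s=robot.observe()
cv2.imwrite("pics/w6.png",np.hstack([cams.read_camera("wrist")[:,80:560],cams.read_camera("scene")[150:390,220:460].repeat(2,0).repeat(2,1)])[:, :960][::1,::1])
im=cv2.imread("pics/w6.png");cv2.imwrite("pics/w6s.png",cv2.resize(im,(800,400)))
print(np.degrees(s['tool_rot']),shift((.481,-.021,.084),down(np.radians(6))))
```

```text
[-90.0165  -0.0072 -82.5265] [-0.0004  0.154   0.0009  0.0137  1.4244  0.0031]
```

View pics/w6s.png

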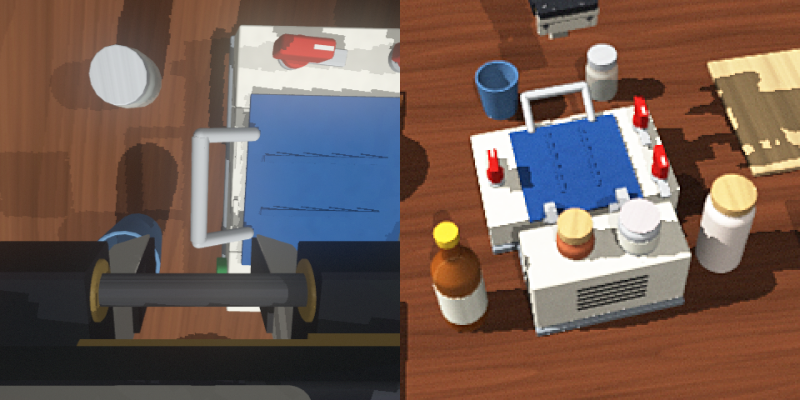

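Request:
apply_moves:
  plan:
    - [0,0.055,0,0,1.4,0,0]
    - [0,0.11,0.001,0,1.4,0,0]
    - [0,0.14,0.001,0,1.4,0,0]
    - [0,0.154,0.001,0,1.4,0,0]
    - [0,0.154,0.001,0,1.4,0,0]

```text
time: 14.88
tool_pos: [0.4812, -0.0214, 0.0839]
tool_rot: [-1.572, 0.0, -1.467]
contact_force: [0.8, -0.6, 0.1]
opening: 0.0459
```

Request:
apply_moves:
  plan:
    - [0,0,0,0,0,0,0.6]
    - [0,0,0,0,0,0,1]
    - [0,0,0,0,0,0,1]
    - [0,0,0,0,0,0,1]
    - [0,0,0,0,0,0,1]
  squeeze: 20

```text
time: 15.5
tool_pos: [0.4798, -0.0215, 0.0847]
tool_rot: [-1.573, -0.0, -1.467]
contact_force: [-7.1, -1.0, 8.8]
opening: 0.018
```

Run:
```python
from h import *
s=robot.observe();print(s['tool_pos'],np.degrees(s['tool_rot']),s['contact_force'],s['torque'],s['opening'])
R0=R.from_euler('xyz',s['tool_rot']).as_matrix()
# arc about pin: r=(-210,20)mm in sheeter x,z
h0=np.array([-.210,.020])
u=np.array([np.cos(np.radians(6)),np.sin(np.radians(6)),0])
for t in range(0,91,5):
    a=np.radians(t);x=np.cos(a)*h0[0]+np.sin(a)*h0[1];z=-np.sin(a)*h0[0]+np.cos(a)*h0[1]
    print(t,R0.T@(u*(x-h0[0])+np.array([0,0,z-h0[1]])))
```

```text
[ 0.4798 -0.0215  0.0847] [-90.1524  -0.0014 -84.0368] [-7.0596 -0.978   8.8415] [-0.2204  1.0862  0.0382] 0.017976061587389135
0 [0. 0. 0.]
5 [-0.     -0.0182  0.0025]
10 [-0.     -0.0362  0.0066]
15 [-0.     -0.0537  0.0122]
20 [-0.     -0.0707  0.0193]
25 [-0.     -0.087   0.0279]
30 [-0.     -0.1024  0.0379]
35 [-0.     -0.117   0.0491]
40 [-0.     -0.1305  0.0616]
45 [-0.     -0.1428  0.0753]
50 [-0.0001 -0.154   0.0899]
55 [-0.0001 -0.1638  0.1055]
60 [-0.0001 -0.1722  0.1219]
65 [-0.0001 -0.1791  0.1389]
70 [-0.0001 -0.1846  0.1565]
75 [-0.0001 -0.1885  0.1745]
80 [-0.0001 -0.1908  0.1927]
85 [-0.0001 -0.1915  0.2111]
90 [-0.0001 -0.1906  0.2295]
```

Request:
apply_moves:
  plan:
    - [0,-0.009,0.001,0,0,0,1]
    - [0,-0.018,0.0025,0,0,0,1]
    - [0,-0.027,0.0045,0,0,0,1]
    - [0,-0.036,0.0065,0,0,0,1]
    - [0,-0.036,0.0065,0,0,0,1]

```text
time: 16.12
tool_pos: [0.4862, -0.0209, 0.1206]
tool_rot: [-1.574, -0.0, -1.467]
contact_force: [-7.4, -2.9, -0.3]
opening: 0.0177
```

Run:
```python
from h import *
s=robot.observe();print(s['tool_pos'],np.degrees(s['tool_rot']),s['contact_force'],s['torque'],s['opening'])
a=cams.read_camera("side")[150:390,200:440];b=cams.read_camera("scene")[130:370,220:460]
cv2.imwrite("pics/s7.png",cv2.resize(np.hstack([a,b]),(800,400),interpolation=cv2.INTER_CUBIC))
```

```text
[ 0.4862 -0.0209  0.1206] [-90.1958  -0.0026 -84.0401] [-7.3658 -2.9269 -0.3308] [-0.4424  1.1655 -0.0679] 0.01768326826727339
```

View pics/s7.png

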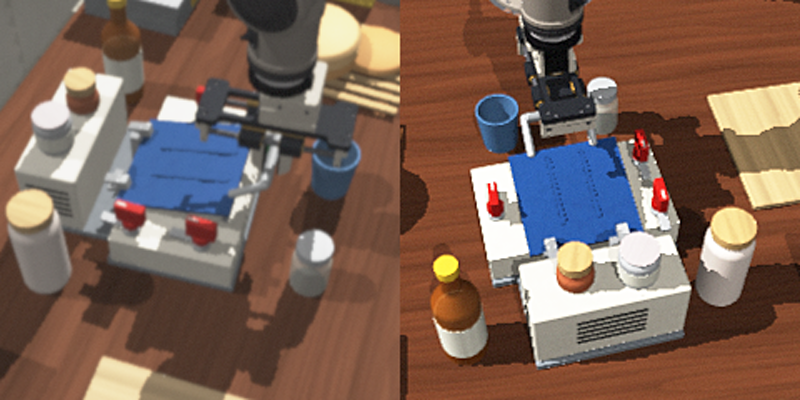

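Request:
apply_moves:
  plan:
    - [0,-0.021,0.005,0,0,0,1]
    - [0,-0.041,0.014,0,0,0,1]
    - [0,-0.06,0.0255,0,0,0,1]
    - [0,-0.078,0.0385,0,0,0,1]
    - [0,-0.0943,0.0535,0,0,0,1]

```text
time: 16.85
tool_pos: [0.5381, -0.0152, 0.2158]
tool_rot: [-1.578, 0.0, -1.467]
contact_force: [-13.3, -1.9, 8.5]
opening: 0.0176
```

Request:
apply_moves:
  plan:
    - [0,-0.0143,0.016,0,0,0,1]
    - [0,-0.027,0.033,0,0,0,1]
    - [0,-0.0375,0.0515,0,0,0,1]
    - [0,-0.0465,0.071,0,0,0,1]
    - [0,-0.0525,0.0915,0,0,0,1]

```text
time: 17.48
tool_pos: [0.6325, -0.0055, 0.2693]
tool_rot: [-1.569, -0.0, -1.467]
contact_force: [-3.1, -0.0, 2.4]
opening: 0.0169
```

Run:
```python
from h import *
s=robot.observe();print(s['tool_pos'],np.degrees(s['tool_rot']),s['contact_force'],s['torque'],s['opening'])
```

```text
[ 0.6325 -0.0055  0.2693] [-89.8784  -0.0285 -84.0522] [-3.1222 -0.0424  2.3928] [-0.0969  0.7292  0.0461] 0.016853268697367044
```

Request:
apply_moves:
  plan:
    - [0,-0.005,0.0175,0,0,0,1]
    - [0,-0.0075,0.032,0,0,0,1]
    - [0,-0.0085,0.0465,0,0,0,1]
    - [0,-0.0085,0.061,0,0,0,1]
    - [0,-0.0078,0.0755,0,0,0,1]

```text
time: 18.1
tool_pos: [0.7076, 0.0024, 0.276]
tool_rot: [-1.569, -0.0, -1.467]
contact_force: [-0.6, -0.2, 2.9]
opening: 0.018
```

Run:
```python
from h import *
s=robot.observe();print(s['tool_pos'],np.degrees(s['tool_rot']),s['contact_force'],s['torque'],s['opening'])
a=cams.read_camera("side")[80:380,170:470];b=cams.read_camera("scene")[70:370,200:500]
cv2.imwrite("pics/s8.png",cv2.resize(np.hstack([a,b]),(800,400),interpolation=cv2.INTER_CUBIC))
```

```text
[0.7076 0.0024 0.276 ] [-89.903   -0.0099 -84.0492] [-0.5577 -0.2212  2.9318] [-0.0246  0.3669  0.0383] 0.018020736040985794
```

View pics/s8.png

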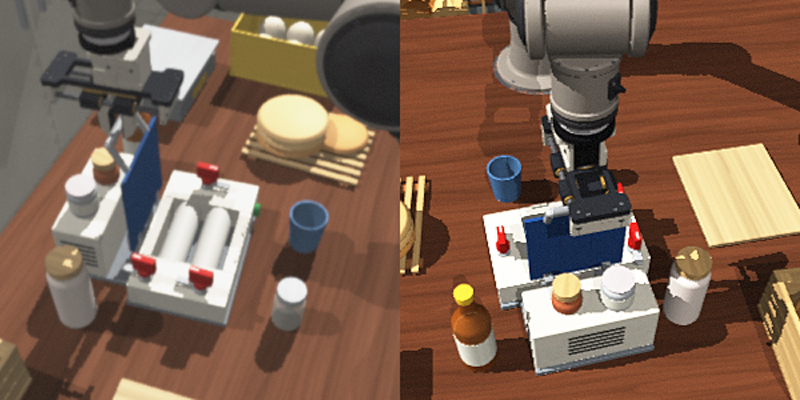

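Request:
apply_moves:
  plan:
    - [0,-0.01,0,0,0,0,1]
    - [0,-0.02,0,0,0,0,1]
    - [0,-0.03,0,0,0,0,1]
    - [0,-0.04,0,0,0,0,1]
    - [0,-0.04,0,0,0,0,1]
  squeeze: 25

```text
time: 18.82
tool_pos: [0.7073, 0.0021, 0.3161]
tool_rot: [-1.568, -0.001, -1.467]
contact_force: [-0.2, 0.2, -3.3]
opening: 0.0176
```

Request:
apply_moves:
  plan:
    - [0,-0.015,0,0,0,0,1]
    - [0,-0.03,0,0,0,0,1]
    - [0,-0.05,0,0,0,0,1]
    - [0,-0.07,0,0,0,0,1]
    - [0,-0.075,0,0,0,0,1]

```text
time: 19.45
tool_pos: [0.7072, 0.0021, 0.3908]
tool_rot: [-1.569, -0.0, -1.467]
contact_force: [0.3, 0.0, -5.3]
opening: 0.0172
```

Run:
```python
from h import *
s=robot.observe();print(s['tool_pos'],np.degrees(s['tool_rot']),s['contact_force'],s['torque'],s['opening'])
a=cams.read_camera("side")[50:350,150:450];b=cams.read_camera("scene")[40:340,200:500]
cv2.imwrite("pics/s9.png",cv2.resize(np.hstack([a,b]),(800,400),interpolation=cv2.INTER_CUBIC))
```

```text
[0.7072 0.0021 0.3908] [-89.881   -0.0284 -84.0629] [ 0.297   0.0115 -5.2884] [ 0.0086 -0.2569 -0.023 ] 0.01724027081274592
```

View pics/s9.png

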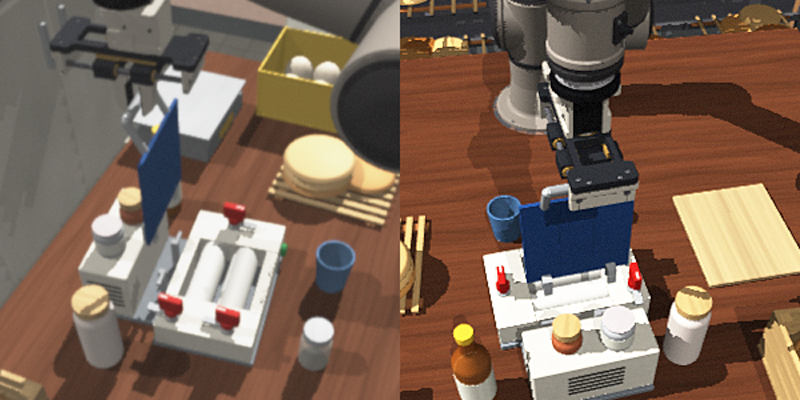

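Run:
```python
from h import *
print(shift((.613,.359,.391),down(np.radians(3.6))))
```

```text
[-0.3647 -0.0016 -0.0567 -0.0114  2.3354  0.0089]
```

Request:
apply_moves:
  plan:
    - [-0.015,0,-0.01,0,0,0,1]
    - [-0.045,0,-0.02,0,0,0,1]
    - [-0.085,0,-0.035,0,1,0,1]
    - [-0.13,0,-0.045,0,2,0,1]
    - [-0.175,0,-0.057,0,2.3,0,1]

```text
time: 20.18
tool_pos: [0.6313, 0.1714, 0.3883]
tool_rot: [-1.573, -0.0, -1.508]
contact_force: [-0.4, -0.2, -3.9]
opening: 0.0174
```

Request:
apply_moves:
  plan:
    - [-0.045,0,0,0,0,0,1]
    - [-0.09,0,0,0,0,0,1]
    - [-0.135,0,0,0,0,0,1]
    - [-0.17,0,0,0,0,0,1]
    - [-0.185,0,0,0,0,0,1]

```text
time: 20.8
tool_pos: [0.6196, 0.3574, 0.3875]
tool_rot: [-1.574, -0.001, -1.505]
contact_force: [0.3, 0.2, -3.4]
opening: 0.0175
```

Request:
apply_moves:
  plan:
    - [0,0.01,0,0,0,0,1]
    - [0,0.035,0,0,0,0,1]
    - [0,0.065,0,0,0,0,1]
    - [0,0.095,0,0,0,0,1]
    - [0,0.11,0,0,0,0,1]

```text
time: 21.42
tool_pos: [0.6193, 0.3544, 0.2758]
tool_rot: [-1.576, -0.002, -1.507]
contact_force: [-0.2, -0.0, -3.5]
opening: 0.0174
```

Run:
```python
from h import *
s=robot.observe();print(s['tool_pos'],np.degrees(s['tool_rot']),s['contact_force'],s['torque'],s['opening'])
print(shift((.613,.359,.28),down(np.radians(3.6))))
a=cams.read_camera("side")[130:480,100:450];b=cams.read_camera("scene")[50:400,280:630]
cv2.imwrite("pics/s10.png",cv2.resize(np.hstack([a,b]),(800,400),interpolation=cv2.INTER_CUBIC))
```

```text
[0.6193 0.3544 0.2758] [-90.3036  -0.1228 -86.362 ] [-0.2149 -0.0215 -3.5458] [-0.0073 -0.1079 -0.0139] 0.017379915055956714
[-0.005  -0.0042 -0.006   0.3036  0.0377  0.1229]
```

View pics/s10.png

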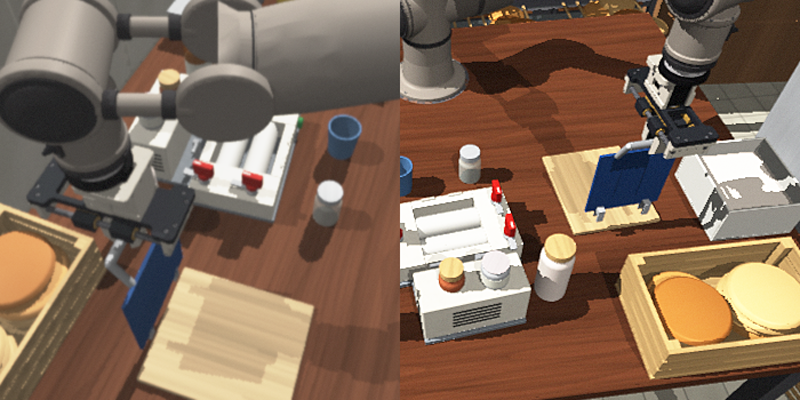

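Run:
```python
from h import *
s=robot.observe();im=cams.read_camera("scene")
c=[b for b in blobs(im,(105,120,30),(125,255,255),300) if cen(b)[0]>400][0]
p=cv2.approxPolyDP(c.reshape(-1,1,2),5,True)[:,0];print(p.tolist())
a=np.radians(3.6);u=np.array([np.cos(a),np.sin(a),0]);v=np.array([-np.sin(a),np.cos(a),0])
bar=s['tool_pos']+[0,0,.008]
C,T=cam("scene");o=T[:3,3]
def hit(px,off):
    d=T[:3,:3]@np.array([(px[0]-C['cx'])/C['fx'],-(px[1]-C['cy'])/C['fy'],-1]);q=o+d*(((bar+off*v-o)@v)/(d@v));return q
q=p[np.argsort(-p[:,1])]
for x in q:
    for off in(-.08,.08):
        r=hit(x,off)-bar;print(x,off,'du',r@u,'dz',r[2])
```

```text
[[520, 188], [497, 185], [498, 179], [471, 189], [455, 186], [442, 233], [504, 224]]
[442 233] -0.08 du -0.019521613326572058 dz -0.2004158098197787
[442 233] 0.08 du -0.27382186728853214 dz -0.54196081823255
[504 224] -0.08 du 0.15932275181901595 dz 0.03773003202600378
[504 224] 0.08 du -0.02283922789816239 dz -0.20775698744570914
[471 189] -0.08 du 0.034451102525737826 dz 0.0001491509265505453
[471 189] 0.08 du -0.19807883412865643 dz -0.2604964110293273
[520 188] -0.08 du 0.15849767371530704 dz 0.12452424355399794
[520 188] 0.08 du -0.023997107711728135 dz -0.0859536514816771
[455 186] -0.08 du -0.02370162885865423 dz -0.04812931042185864
[455 186] 0.08 du -0.27968792479658233 dz -0.3282483675702327
[497 185] -0.08 du 0.1033822386374883 dz 0.07782167441722954
[497 185] 0.08 du -0.10134378483917765 dz -0.15149406735508453
[498 179] -0.08 du 0.0999584040274092 dz 0.08894879636006525
[498 179] 0.08 du -0.10614864993277033 dz -0.13587873370027248
```

Request:
apply_moves:
  plan:
    - [-0.003,0.01,-0.004,0,0,0,1]
    - [-0.005,0.02,-0.009,0,0,0,1]
    - [-0.005,0.03,-0.009,0,0,0,1]
    - [-0.005,0.038,-0.009,0,0,0,1]
    - [-0.005,0.042,-0.009,0,0,0,1]

```text
time: 22.2
tool_pos: [0.6112, 0.3592, 0.237]
tool_rot: [-1.571, -0.0, -1.507]
contact_force: [0.2, 0.1, -4.5]
opening: 0.0176
```

Request:
apply_moves:
  plan:
    - [0,0.002,0,0,0,0,1]
    - [0,0.004,0,0,0,0,1]
    - [0,0.006,0,0,0,0,1]
    - [0,0.007,0,0,0,0,1]
    - [0,0.007,0,0,0,0,1]

```text
time: 22.82
tool_pos: [0.6114, 0.3595, 0.2314]
tool_rot: [-1.569, 0.001, -1.507]
contact_force: [-0.1, 0.9, -0.6]
opening: 0.0177
```

Run:
```python
from h import *
s=robot.observe();print(s['tool_pos'],s['contact_force'],s['opening'])
f=lambda t:np.array([.222*np.sin(t)+.03*np.cos(t),-.222*np.cos(t)+.03*np.sin(t)])
t0=np.radians(89)
for t in range(89,-1,-4):
    d=f(np.radians(t))-f(t0);print(t,'toolY',-d[0].round(4),'toolZ',d[1].round(4))
```

```text
[0.6114 0.3595 0.2314] [-0.1216  0.8879 -0.644 ] 0.017689527977627635
89 toolY -0.0 toolZ 0.0
85 toolY -0.0013 toolZ -0.0156
81 toolY -0.0015 toolZ -0.0312
77 toolY -0.0006 toolZ -0.0468
73 toolY 0.0014 toolZ -0.0623
69 toolY 0.0045 toolZ -0.0777
65 toolY 0.0086 toolZ -0.0928
61 toolY 0.0138 toolZ -0.1075
57 toolY 0.02 toolZ -0.1219
53 toolY 0.0271 toolZ -0.1358
49 toolY 0.0353 toolZ -0.1491
45 toolY 0.0443 toolZ -0.1619
41 toolY 0.0542 toolZ -0.174
37 toolY 0.0649 toolZ -0.1854
33 toolY 0.0764 toolZ -0.196
29 toolY 0.0886 toolZ -0.2057
25 toolY 0.1015 toolZ -0.2146
21 toolY 0.1149 toolZ -0.2226
17 toolY 0.1289 toolZ -0.2296
13 toolY 0.1433 toolZ -0.2357
9 toolY 0.1581 toolZ -0.2407
5 toolY 0.1733 toolZ -0.2447
1 toolY 0.1886 toolZ -0.2476
```

Request:
apply_moves:
  plan:
    - [0,-0.001,-0.0155,0,0,0,1]
    - [0,-0.0015,-0.031,0,0,0,1]
    - [0,-0.0005,-0.047,0,0,0,1]
    - [0,0.0015,-0.0625,0,0,0,1]
    - [0,0.0045,-0.0775,0,0,0,1]
  squeeze: 15

```text
time: 23.45
tool_pos: [0.5337, 0.3545, 0.2272]
tool_rot: [-1.569, 0.001, -1.507]
contact_force: [-0.1, 1.0, 0.5]
opening: 0.0175
```

```bash
cat > g.py <<'E'
from h import *
s=robot.observe();print(s['tool_pos'],s['contact_force'],s['opening']);im=cams.read_camera("scene")
cv2.imwrite("pics/g.png",im)
c=[b for b in blobs(im,(105,120,30),(125,255,255),300) if cen(b)[0]>400][0]
p=cv2.approxPolyDP(c.reshape(-1,1,2),5,True)[:,0];print(p.tolist())
a=np.radians(3.6);u=np.array([np.cos(a),np.sin(a),0])
q=p[np.argsort(-p[:,1])][:2];r=plane("scene",q,.014);print("far edge",r,"target",np.array([.4835,.351])+.08*u[:2],r.mean(0))
E
python3 g.py
```

```text
[0.5337 0.3545 0.2272] [-0.0933  1.0267  0.4811] 0.017523747732595185
[[506, 174], [442, 182], [439, 240], [498, 231]]
far edge [[0.5725 0.2884 0.014 ]
 [0.5637 0.4464 0.014 ]] target [0.5633 0.356 ] [0.5681 0.3674 0.014 ]
```

Request:
apply_moves:
  plan:
    - [0,0.004,-0.015,0,0,0,1]
    - [0,0.009,-0.03,0,0,0,1]
    - [0,0.0155,-0.0445,0,0,0,1]
    - [0,0.0225,-0.058,0,0,0,1]
    - [0,0.031,-0.0715,0,0,0,1]

```text
time: 24.12
tool_pos: [0.4628, 0.35, 0.1959]
tool_rot: [-1.569, 0.001, -1.507]
contact_force: [0.2, 0.1, -0.1]
opening: 0.0179
```

Request:
apply_moves:
  plan:
    - [0,0.009,-0.013,0,0,0,1]
    - [0,0.019,-0.025,0,0,0,1]
    - [0,0.0295,-0.0365,0,0,0,1]
    - [0,0.041,-0.047,0,0,0,1]
    - [0,0.0535,-0.0565,0,0,0,1]

```text
time: 24.75
tool_pos: [0.406, 0.3464, 0.1419]
tool_rot: [-1.57, 0.0, -1.507]
contact_force: [-1.7, 0.6, -0.4]
opening: 0.0172
```

```bash
python3 g.py
```

```text
[0.406  0.3464 0.1419] [-1.7404  0.6198 -0.3861] 0.01719924634607459
[[481, 171], [423, 180], [436, 238], [448, 230], [454, 236], [481, 232], [486, 224], [496, 229]]
far edge [[0.5652 0.2827 0.014 ]
 [0.5649 0.3299 0.014 ]] target [0.5633 0.356 ] [0.565  0.3063 0.014 ]
```

Request:
apply_moves:
  plan:
    - [0,0.013,-0.009,0,0,0,1]
    - [0,0.0263,-0.017,0,0,0,1]
    - [0,0.0403,-0.024,0,0,0,1]
    - [0,0.0547,-0.03,0,0,0,1]
    - [0,0.0695,-0.035,0,0,0,1]

```text
time: 25.42
tool_pos: [0.3719, 0.3444, 0.0725]
tool_rot: [-1.569, 0.001, -1.507]
contact_force: [-0.1, 0.8, -1.4]
opening: 0.0175
```

Request:
apply_moves:
  plan:
    - [0,0.0085,-0.002,0,0,0,1]
    - [0,0.017,-0.004,0,0,0,1]
    - [0,0.024,-0.0055,0,0,0,1]
    - [0,0.031,-0.0065,0,0,0,1]
    - [0,0.035,-0.007,0,0,0,1]

```text
time: 26.05
tool_pos: [0.3638, 0.3436, 0.0374]
tool_rot: [-1.572, -0.0, -1.507]
contact_force: [-6.8, -1.5, 11.6]
opening: 0.0181
```

```bash
cat > f.py <<'E'
from h import *
s=robot.observe();print(s['tool_pos'],s['contact_force'],s['opening'])
for n in("scene","side"):
    im=cams.read_camera(n)
    for c in blobs(im,(100,100,30),(128,255,255),300):
        q=plane(n,c,.018); 
        if abs(q[:,1].mean()-.35)<.12: print(n,rect(q))
E
python3 f.py
```

```text
[0.3638 0.3436 0.0374] [-6.8192 -1.4754 11.5538] 0.018120148389677473
scene ((488.6701965332031, 351.8980712890625), (158.5892333984375, 161.19419860839844), 4.774068355560303)
side ((487.32568359375, 350.2217102050781), (159.05682373046875, 158.5276641845703), 3.768056869506836)
```

Request:
apply_moves:
  plan:
    - [0,-0.001,0,0,0,0,1]
    - [0,-0.002,0,0,0,0,1]
    - [0,-0.002,0,0,0,0,0.3]
    - [0,-0.002,0,0,0,0,0]
    - [0,-0.002,0,0,0,0,0]

```text
time: 26.78
tool_pos: [0.3641, 0.3436, 0.0391]
tool_rot: [-1.571, -0.0, -1.507]
contact_force: [0.2, 0.5, -0.2]
opening: 0.0431
```

Request:
apply_moves:
  plan:
    - [0,-0.002,0,0,0,0,0]
    - [0,-0.02,0,0,0,0,0]
    - [0,-0.05,0,0,0,0,0]
    - [0,-0.1,0,0,0,0,0]
    - [0,-0.15,0,0,0,0,0]

```text
time: 27.4
tool_pos: [0.3639, 0.3434, 0.1907]
tool_rot: [-1.571, -0.0, -1.507]
contact_force: [0.6, 0.8, 0.1]
opening: 0.0459
```

Request:
apply_moves:
  plan:
    - [0,-0.04,0,0,0,0,0]
    - [0,-0.08,0,0,0,0,0]
    - [0,-0.1,0,0,0,0,0]
    - [0,-0.1,0,0,0,0,0]
    - [0,-0.1,0,0,0,0,0]

```text
time: 28.02
tool_pos: [0.3637, 0.3433, 0.2881]
tool_rot: [-1.572, -0.001, -1.507]
contact_force: [-0.1, 0.3, -0.3]
opening: 0.0461
```

```bash
python3 f.py
python3 - <<'E'
from h import *
a=cams.read_camera("side")[130:480,130:480];b=cams.read_camera("scene")[100:450,200:550]
cv2.imwrite("pics/s12.png",cv2.resize(np.hstack([a,b]),(800,400),interpolation=cv2.INTER_CUBIC))
for n,i in(("scene",None),("side",None)):
    for c in blobs(cams.read_camera(n),(0,150,80),(6,255,255)): print(n,cen(c),rect(plane(n,c,.105)))
E
```

```text
[0.3637 0.3433 0.2881] [-0.079   0.3137 -0.3161] 0.04614870106079184
scene ((489.7912292480469, 350.3131408691406), (161.01028442382812, 160.2620086669922), 3.8991966247558594)
side ((486.038330078125, 351.4720458984375), (158.44447326660156, 157.12142944335938), 3.8907077312469482)
scene [375.6383 246.8913] ((638.5612182617188, 106.26844787597656), (22.358386993408203, 58.066898345947266), 75.09938049316406)
scene [363.8984 216.7148] ((546.72216796875, 94.71455383300781), (19.19600486755371, 60.84228515625), 80.04943084716797)
scene [276.4021 251.8574] ((617.4276123046875, -119.45927429199219), (20.339359283447266, 57.76683807373047), 86.24339294433594)
side [320.6755 288.6084] ((535.21630859375, 104.90251159667969), (32.614139556884766, 34.89195251464844), 29.5344181060791)
side [324.5356 208.9867] ((611.9951171875, -116.03364562988281), (34.711788177490234, 53.49759292602539), 55.32772445678711)
side [277.9396 279.0548] ((630.3544311523438, 115.50975036621094), (34.00502395629883, 34.825347900390625), 23.93134117126465)
```

View pics/s12.png

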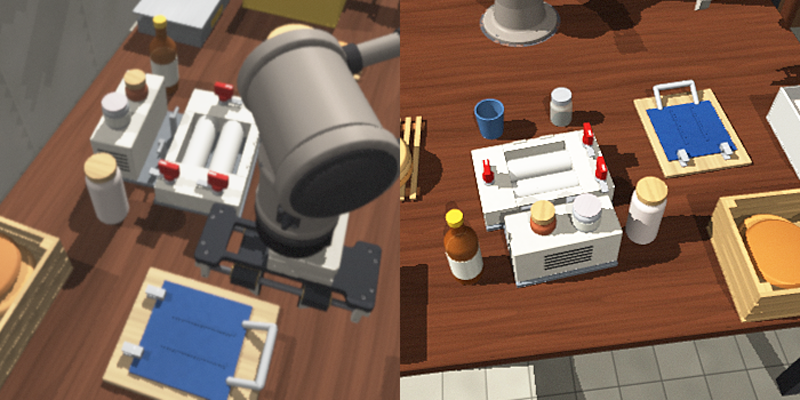

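```bash
python3 -c "
from cell import robot
print(robot.hand_in())"
```

```text
the job is handed in; nothing more can be done
None
```

The guard is off the sheeter, lying flat with its handle side up on the plywood board. The gripper has let go and is clear. I handed in at about 28 s of the 72 s allowed; no verdict was reported.

- **Knobs:** I turned all three anticlockwise with the guard still shut. Each turn went a few degrees past the expected stop, to 95–96° against about 92°, and met resistance there. I measured the wing angle afterwards only for knob a; it read 2.1°, matching the expected end stop. For b and c I rely on the turn angle and the resistance.
- **Guard:** I swung it upright by the handle and lifted it straight off the pins. I then set the hook edge on the board and lowered it flat. The highest force I read while handling it was about 13 N.
- **Last checks:** The plate centre is about 4 mm from the board centre. The two cameras put it at (0.490, 0.350) and (0.486, 0.351) m, against (0.484, 0.351), and its yaw matches the board's. The last picture shows the shaker, cup, oil, flour jar, tin and pot standing, with no visible shift, though I did not re-measure their positions. No check failed.

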